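# Find which lid threads onto which fixings pot and screw both home

## Task

Both fixings pots in the wooden holder have been left open. Their two screw lids look alike but each threads onto only one of the pots, so find out by trying, and screw each lid fully home on its own pot, level and down on the rim. Leave the screwdriver, the tape roll and the spanner lying where they are.

Things in the scene. Friction and masses are not known exactly. Their poses are not given: they have to be found in the camera images.
- pot_holder: Fixed wooden holder, 122 x 238 x 34 mm, its two bays side by side along its y axis. In it stand two white square pots, 92 mm wide, 116 mm apart, that cannot move or turn; which pot is in which bay varies. Rims 97 mm above the bench, necks 24 mm high, 67 mm wide, bevelled at the top, 78 mm over the thread ridges. Origin under its middle.
- pot_1_rim (a point): Centre of the rim (top plane of the neck) of the pot that holds steel screws. z up; x points at a corner of the pot; that corner and the opposite one bear black arrow heads. Right-hand thread: a lid turned clockwise seen from above goes down. The pots' threads differ, with 4 ridges on one and 6 on the other; each takes only the lid with as many lugs.
- pot_2_rim (a point): The same for the other pot, which holds brass rings. A lid set on its own pot with its bar along the pot's x axis (at the arrows, either way round) has its bar point 31 to 34 mm above the rim. About 60 degrees clockwise then brings it evenly down to its seat, at 26 mm; it tightens some 15 degrees further. Set on at other angles it needs more turning.
- lid_a_bar (a point): Grip point of the finger bar of a loose dark grey screw lid, 87 mm wide, about 70 g, lying top up. The bar, 57 mm long, 14 thick, 28 high, stands on the 23 mm high lid body; pinch it across its thickness. The point is on the lid's axis, 6 mm below the bar's top, 45 above the skirt's lower edge, 26 above the inner face that meets the rim. x runs along the bar, z up. Lugs are hidden inside: 4 or 6.
- lid_b_bar (a point): The same for the other lid: it looks alike from above but has the other number of lugs, and nothing marks which pot is whose. On the wrong pot a lid rests with its bar point 36 to 38 mm above the rim, jams within some 20 degrees and stays above 34 mm; turn it back to the arrows to lift it off freely. Play on the neck 1.5 mm. Push down lightly (a few newtons) while turning.
- screwdriver_green: Green-handled screwdriver lying loose, 180 mm long, 27 mm high; a bystander. Origin under its middle.
- tape_roll: Black roll of tape lying loose, 60 mm across, 19 mm high; a bystander. Origin under its middle.
- spanner_17: Steel spanner lying loose, 218 mm long, 6 mm high; a bystander. Origin under its middle.

How it is judged:
By the outcome, as a careful person would: the job done as asked, in the order asked, and still so for the second after the job is handed in, with the robot touching nothing.
It also fails if it takes over 64 s, if anything falls off the work surface, if the arm or the gripper's body presses on something with over 40 N, if the wrist force passes 120 N, or if a joint passes its speed limit or range.

## Robot

A 6-joint arm with a two-finger parallel gripper is mounted at the origin on a cart in front of the work surface, level with it; the furniture and walls round the work are solid. World frame = base frame: x ahead of the robot, y to its left, z up, the work surface at z = 0. Lengths are in m, angles in rad, forces in N, time in s.
With the tool pointing down it reaches from about 0.225 to 0.875 m from the base axis. Payload 3.4 kg.
Tool frame: the origin (TCP) lies midway between the tips of the shut fingers; the grasp point (between the pads) lies 19 mm behind it; z points along the fingers, y is the line along which they close (so a half turn about z gives the same grasp; the last joint's range is limited). The gripper opens to 85 mm and grips with 20 to 120 N. Pads are 22 mm wide; open, the fingers measure 114 mm over their backs; the gripper's body (76 mm by 85 mm) begins 54 mm behind the grasp point. The pads swing forward as they close: fully open they stand 13 mm farther back than shut.
Start: joints at [-1.448, 0.276, 1.505, -0, 1.361, -0.121], TCP at [0.139, -0.558, 0.195] pointing down, gripper open.
Joint ranges: [-2.89, 2.89], [-0.75, 2.08], [0.22, 2.7], [-1.18, 4.32], [0.11, 2.71], [-2.7, 2.7]. Speed limits (rad/s): [2.57, 2.57, 3.14, 3.14, 3.14, 3.14].

## Interface

Orientations are given as a unit quaternion [w, x, y, z].
In Python, from rig import * gives the robot as it stands.
- The arm moves only by the tool apply_moves, never from a script. Its argument "steps" is one flat list of numbers, 4 for each row, row after row: the shift along the world's x, y, z in cm, then the turn about the world's z in degrees. A call has 1 to 8 rows; each row is the pose to reach, as a shift and turn from the pose commanded when the call began; what a row does not reach only later rows make up. A row lasts 1/12 s, in which the tool goes at most 41.7 mm and 7.16 degrees, less where a joint would pass 70% of its speed; a pose out of reach is approached as far as the arm can. A call with a gripper value outside its range is refused whole. "jaw" is the closure in counts, from 0 (fully open) to 255 (shut), set as the call begins (left out, the last holds). The fingers move at their own pace and stop on an object; "newtons" is the grip in N (left out, the last holds). Time passes only in rows, so rows that repeat a pose let the fingers close. It gives the time, the measured TCP pose, the force, the opening and the grip force at its end, in the units of the state.
- get_state(): the state, without advancing time (a new reading comes with each control period).
- get_image(name): name is "side" or "top" or "wrist"; returns the picture (420x560x3 uint8, red, green, blue); there is no depth.
- calibration(name): a dict with "fx", "fy", "cx", "cy" (pixels), "xyz" and "rotation" of the camera in the world. Camera axes: x right, y up, looking along -z (the intrinsics and any distortion apply to the point x, -y, -z); pixel columns grow to the right and rows downward; lengths in m; the calibration is good to about 2 mm. A picture is of the moment at which its call begins: read the wrist's pose just before it. calibration takes no time and is no camera call; for the wrist camera it gives the pose at the moment of the call.
- sign_off(): hands the job in; it is judged then, once.
The state is a dict: "clock": time; "qpos": joint angles; "qd": joint speeds; "effort": joint torques, N m; "position": TCP position; "ee_rot": TCP orientation; "contact_force": force on the tool from outside, world axes, zero at the start; "moment": the same for the moment, N m; "width": finger opening in m; "gripper_force": force on a finger pad.
Only numpy, scipy, OpenCV 4.12 (cv2) and the standard library are available. Lean on these libraries where they do the work, as an engineer would, in place of code of your own. Each camera call takes 0.05 s, during which the arm holds its last target. There are 200 camera calls.

## Working session

There is one attempt and no reset: what is moved stays moved. The work goes in short steps, Python scripts to look and compute and a tool call to move; the robot and the scene stay as the last step left them, time stands still between calls to the robot, and variables do not carry over. Pictures are saved under pics/ and viewed, at most 10 in all, crops included, and the job is handed in when it is done.

Besides the shell and the picture viewer there is one more tool, called as name(argument=value, ...) on one line, values as JSON. apply_moves: Moves the arm, as the interface text tells. Its arguments: {"type":"object","properties":{"steps":{"type":"array","items":{"type":"number"}},"jaw":{"type":"number"},"newtons":{"type":"number"}},"required":["steps"]}

```bash
mkdir -p pics; ls; cat > h.py <<'E'
from rig import *
import numpy as np, cv2
def snap(n,f):
    c=calibration(n); im=get_image(n); cv2.imwrite('pics/'+f,im[:,:,::-1]); return im,c
def ray(c,u,v):
    K=np.array([[c['fx'],0,c['cx']],[0,c['fy'],c['cy']],[0,0,1]],float)
    d=np.array(c.get('distortion',[0]*5),float) if c.get('distortion') is not None else np.zeros(5)
    p=cv2.undistortPoints(np.array([[[u,v]]],float),K,d)[0,0]
    return np.array(c['rotation']).reshape(3,3)@np.array([p[0],-p[1],-1.])
def atz(c,u,v,z):
    r=ray(c,u,v); o=np.array(c['xyz']); return o+r*(z-o[2])/r[2]
E
python3 - <<'E'
from h import *
im,c=snap('top','t0.png'); print(c)
im,c=snap('side','s0.png'); print(c)
print(get_state())
E
```

```text
pics
{'fx': 407.51152987591536, 'fy': 407.51152987591536, 'cx': 284.37707815937654, 'cy': 213.74815551875238, 'xyz': array([0.31064641, 0.02140798, 1.0917675 ]), 'rotation': array([-0.6959724 , -0.06888901,  0.06302999,  0.71197187])}
{'fx': 401.8981471128466, 'fy': 401.8981471128466, 'cx': 277.41772544878506, 'cy': 215.5164704831893, 'xyz': array([0.09866074, 0.60550193, 0.6342714 ]), 'rotation': array([-0.25441937, -0.12920667,  0.42065921,  0.86117492])}
{'clock': 0.1, 'qpos': array([-1.44797319e+00,  2.76542192e-01,  1.50596720e+00,  3.30031000e-05,
        1.36070699e+00, -1.20977137e-01]), 'qd': array([ 0.00107956,  0.0007458 , -0.00388484, -0.00105484, -0.00024636,
       -0.00141298]), 'effort': array([ 1.44688205e-03, -4.17701054e+01, -2.46404833e+01, -1.81507862e-04,
        5.73327328e-03, -2.06399292e-06]), 'position': array([ 0.13875786, -0.55748158,  0.19383598]), 'ee_rot': array([-8.11881564e-04,  9.92579467e-01,  1.21594993e-01,  1.53865602e-05]), 'contact_force': array([ 0.54693601, -0.51241808,  0.41423619]), 'moment': array([-0.02826604, -0.00534973, -0.01199273]), 'gripper_force': 0.0, 'width': 0.08541655596956178}
```

```bash
python3 - <<'E'
s=open('h.py').read()
s=s.replace("np.array(c['rotation']).reshape(3,3)@","R(c)@")
s=s.replace("def snap","from scipy.spatial.transform import Rotation\ndef R(c):\n    q=c['rotation']; return Rotation.from_quat([q[1],q[2],q[3],q[0]]).as_matrix()\ndef snap",1)
open('h.py','w').write(s)
E
sed -i 's/^    p=cv2/    p=cv2/' h.py
```

```text
(no output)
```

View pics/t0.png

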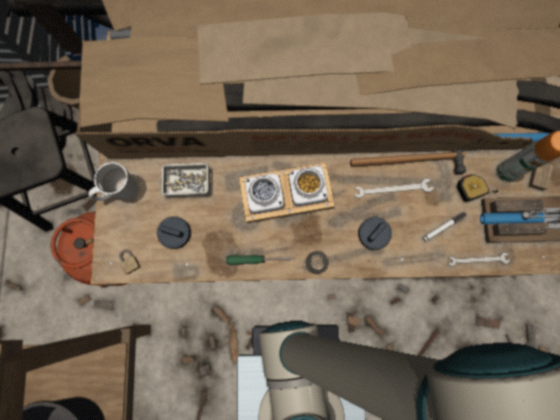

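View pics/s0.png

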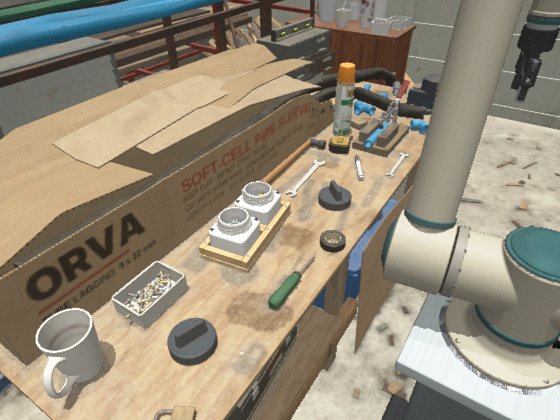

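The top view shows steel pot near (264,189), brass pot near (309,184), the left lid at (174,232) and the right lid at (375,233). The side view confirms both lids lie top up. I'll enlarge the crops.

```bash
python3 - <<'E'
from h import *
c=calibration('top'); im=cv2.imread('pics/t0.png')
for n,u,v,z in [('steel',264,188,.097),('brass',309,184,.097),('left',173,231,.051),('right',376,233,.051)]:
    print(n,atz(c,u,v,z).round(4))
def cr(u,v,w,h,k): return cv2.resize(im[v-h//2:v+h//2,u-w//2:u+w//2],None,fx=k,fy=k,interpolation=cv2.INTER_CUBIC)
a=cr(287,190,100,70,8)[:, :800]
b=np.hstack([cr(174,232,50,50,8)[:, :],cr(375,233,50,50,8)])
cv2.imwrite('pics/c0.png',cv2.resize(np.vstack([a,b]),(640,768*0+768)) if 0 else cv2.resize(np.vstack([a,b]),None,fx=.62,fy=.62))
E
```

```text
steel [0.5659 0.0774 0.097 ]
brass [ 0.5735 -0.036   0.097 ]
left [0.4689 0.3169 0.051 ]
right [ 0.4516 -0.2064  0.051 ]
```

View pics/c0.png

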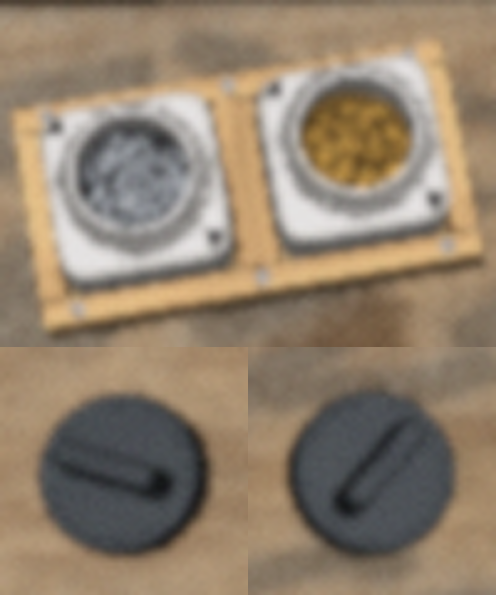

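The crop shows the arrow heads on the upper-left and lower-right corners of both pots (steel 54,124 and 215,237; brass 273,88 and 435,198). The left lid's bar runs slightly down to the right and the right lid's runs up to the right.

```bash
python3 - <<'E'
from h import *
c=calibration('top'); k=4.96
def d(o,p,q,z):
    P,Q=[atz(c,o[0]+x/k,o[1]+y/k,z) for x,y in (p,q)]; e=Q-P
    print(((P+Q)/2).round(4),np.degrees(np.arctan2(e[1],e[0])).round(1),np.linalg.norm(e).round(3))
d((237,155),(54,124),(215,237),.073); d((237,155),(273,88),(435,198),.073)
# bar edges in the crop (dark side)
d((149,207-347/k),(55,450),(165,485),.04); d((350,208-347/k),(248*0+100,505),(172,420),.04)
w=calibration('wrist'); s=get_state(); print(w['xyz']-s['position'],R(w).round(2),w['fx'])
E
```

```text
[0.5633 0.0788 0.073 ] -127.0 0.104
[ 0.5805 -0.0356  0.073 ] -126.6 0.102
[0.4699 0.3248 0.04  ] -108.8 0.062
[ 0.4575 -0.2129  0.04  ] -42.6 0.06
[0.06408704 0.01460594 0.17894364] [[ 0.24  0.94  0.25]
 [-0.97  0.23  0.06]
 [-0.   -0.26  0.97]] 291.53529538496895
```

apply_moves(steps=[2.6,2.9,0.2,0,5.2,5.8,0.4,0,7.8,8.7,0.6,0,10.4,11.6,0.8,0,13,14.5,1,0,15.6,17.4,1.2,0,18.2,20.3,1.4,0,20.8,23.2,1.6,0])

```text
clock: 0.77
position: [0.3475, -0.3242, 0.2105]
ee_rot: [-0.0, 0.993, 0.121, -0.0]
contact_force: [0.6, 0.7, 1.2]
width: 0.0856
gripper_force: 0.0
```

apply_moves(steps=[1.4,1.5,0,-7,2.8,3,-0.5,-14,4.2,4.5,-1,-21,5.6,6,-2,-28,7,7.5,-3,-35,8.4,9,-4,-42,9.8,10.5,-5,-49,10.7,11.8,-5,-56])

```text
clock: 1.43
position: [0.4535, -0.2061, 0.1583]
ee_rot: [-0.001, 0.932, -0.361, -0.002]
contact_force: [-0.3, -0.1, 0.4]
width: 0.0856
gripper_force: 0.0
```

```bash
python3 - <<'E'
from h import *
im,w=snap('wrist','w1.png'); s=get_state(); np.save('w1.npy',[w],allow_pickle=True); print(s['position'],s['ee_rot'],s['qd'].round(3),s['qpos'])
E
```

```text
[ 0.45502034 -0.20409655  0.15908293] [-0.00187664  0.93183733 -0.36286922 -0.00126316] [-0.041 -0.019 -0.013 -0.04   0.009 -0.368] [-0.56385866  0.18687786  1.71831101  0.00338452  1.2396033   1.74852429]
```

View pics/w1.png

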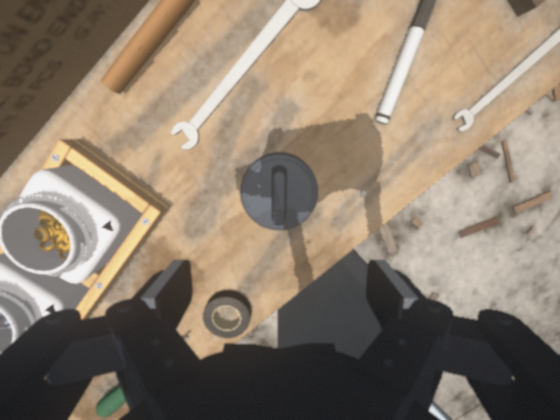

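The wrist view shows the right lid centred at (279,192), with its bar top running from about (279,168) to (279,222). The fingers are at the lower left and right.

```bash
python3 - <<'E'
from h import *
w=np.load('w1.npy',allow_pickle=True)[0]
P=atz(w,279,167,.051);Q=atz(w,279.5,223,.051);e=P-Q
print(P,Q,(P+Q)/2,np.degrees(np.arctan2(e[1],e[0])),np.linalg.norm(e))
for u,v in [(241,191),(318,191),(279,152),(279,230)]: print(atz(w,u,v,.018 if v>200 else .023))
im=cv2.imread('pics/w1.png');cv2.imwrite('pics/w1c.png',cv2.resize(im[140:240,220:340],None,fx=6,fy=6,interpolation=cv2.INTER_CUBIC))
E
```

```text
[ 0.48031424 -0.23172007  0.051     ] [ 0.43788588 -0.19368587  0.051     ] [ 0.45910006 -0.21270297  0.051     ] -41.874108167612334 0.05698039833086525
[ 0.48688804 -0.18149205  0.023     ]
[ 0.43018486 -0.24361822  0.023     ]
[ 0.48970265 -0.24027156  0.023     ]
[ 0.42455846 -0.18080505  0.018     ]
```

View pics/w1c.png

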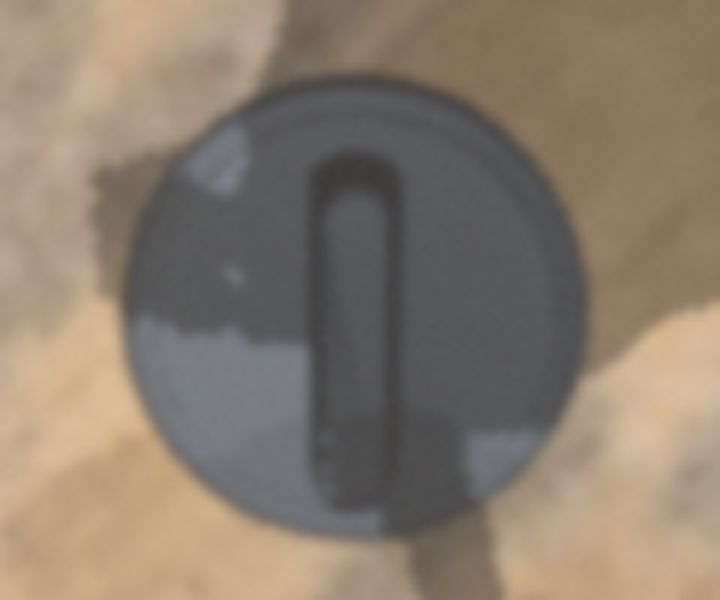

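apply_moves(steps=[0.2,-0.2,-3,0,0.4,-0.4,-6.5,0,0.4,-0.4,-9.5,0,0.4,-0.4,-11.5,0,0.4,-0.4,-13,0,0.4,-0.4,-13.2,0,0.4,-0.4,-13.2,0])

```text
clock: 2.07
position: [0.4569, -0.2118, 0.0278]
ee_rot: [-0.0, 0.934, -0.358, -0.001]
contact_force: [-0.3, -0.7, 1.2]
width: 0.0857
gripper_force: 0.0
```

apply_moves(steps=[0,0,0,0,0,0,0,0,0,0,0,0,0,0,0,0,0,0,0,0,0,0,0,0,0,0,0,0,0,0,0,0], jaw=255, newtons=40)

```text
clock: 2.73
position: [0.4578, -0.212, 0.0287]
ee_rot: [0.0, 0.933, -0.359, 0.0]
contact_force: [0.7, -0.6, -1.0]
width: 0.0
gripper_force: 0.0
```

apply_moves(steps=[0,0,0,0])

```text
clock: 2.82
position: [0.4578, -0.212, 0.0286]
ee_rot: [0.0, 0.933, -0.359, -0.0]
contact_force: [0.5, -0.5, 0.3]
width: -0.0
gripper_force: 0.0
```

```bash
python3 - <<'E'
from h import *
im,w=snap('wrist','w2.png'); s=get_state(); np.save('w2.npy',[w],allow_pickle=True); print(s['position'],s['width'],s['gripper_force'],s['contact_force'])
E
```

```text
[ 0.45776747 -0.21200225  0.02860585] 0.0002504316336561245 0.0 [-0.60175698  0.05252292  0.61278267]
```

View pics/w2.png

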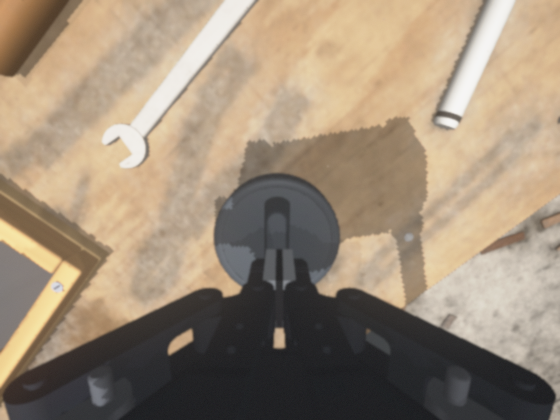

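The jaws shut without the bar. The lid is still upright at about (277,236), its bar's far end is near (277,200), and the fingertips show at about (279,250).

```bash
python3 - <<'E'
from h import *
w=np.load('w2.npy',allow_pickle=True)[0]
print(w['xyz'])
def pr(p):
    q=R(w).T@(np.array(p)-w['xyz']); return w['cx']-w['fx']*q[0]/q[2]*1, w['cy']+w['fy']*q[1]/q[2]
print('tcp',pr([.4578,-.212,.0286]))
print(w['cx'],w['cy'])
l=atz(w,214,236,.015);r=atz(w,340,236,.015);print(l,r,(l+r)/2,np.linalg.norm(l-r))
print('far rim',atz(w,277,174,.02),'far bar end bottom',atz(w,277,198,.023),'top', atz(w,277,198,.051))
for z in (.023,.051): print(pr([.458,-.212,z]))
E
```

```text
[ 0.50676127 -0.25763512  0.20758205]
tcp (np.float64(277.56309523803213), np.float64(242.03588953570582))
278.84382944673183 215.14944798027682
[ 0.4871397 -0.1785763  0.015    ] [ 0.42820681 -0.24389921  0.015     ] [ 0.45767325 -0.21123776  0.015     ] 0.0879782230423288
far rim [ 0.49012767 -0.24070733  0.02      ] far bar end bottom [ 0.47892896 -0.23059117  0.023     ] top [ 0.48315096 -0.23469357  0.051     ]
(np.float64(277.4088095834096), np.float64(238.89278431550406))
(np.float64(277.1189741352746), np.float64(255.41508200945017))
```

```bash
python3 - <<'E'
from h import *
im,c=snap('side','s2.png')
def pr(p):
    q=R(c).T@(np.array(p)-c['xyz']); return c['cx']-c['fx']*q[0]/q[2], c['cy']+c['fy']*q[1]/q[2]
for p in ([.4578,-.212,.0286],[.458,-.212,.051],[.458,-.212,0]): print(pr(p))
u,v=map(int,pr([.458,-.212,.04]))
a=cv2.resize(im[v-40:v+35,u-45:u+45,::-1],(480,400),interpolation=cv2.INTER_CUBIC); print(u-45,v-40,480/90)
b=cv2.resize(cv2.imread('pics/w2.png')[160:310,200:320],(320,400),interpolation=cv2.INTER_CUBIC)
cv2.imwrite('pics/c2.png',np.hstack([a,b]))
E
```

```text
(np.float64(334.5430000127179), np.float64(192.13588249965895))
(np.float64(335.14643148439984), np.float64(185.05031462467645))
(np.float64(333.6429535536276), np.float64(200.87052502709125))
289 148 5.333333333333333
```

View pics/c2.png

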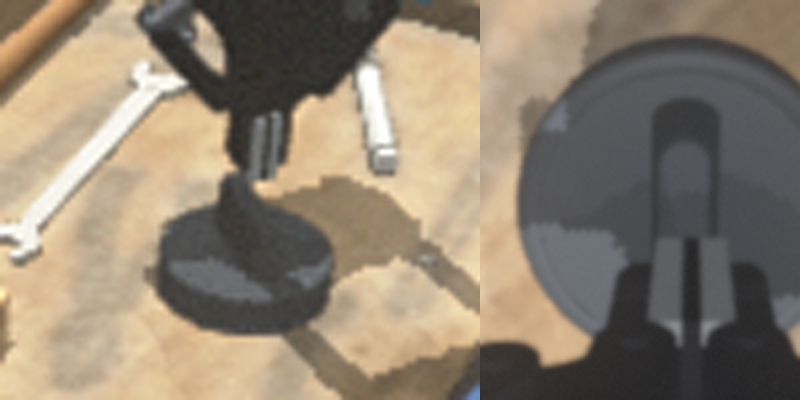

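The side crop shows the shut fingertips at crop (262,178), just above the bar top. The tips therefore sit about 30 mm higher than the reported TCP, and I'll work out the true offset.

```bash
python3 - <<'E'
from h import *
from scipy.optimize import least_squares
w=np.load('w2.npy',allow_pickle=True)[0]; c=calibration('side')
def pr(c,p):
    q=R(c).T@(p-c['xyz']); return np.array([c['cx']-c['fx']*q[0]/q[2], c['cy']+c['fy']*q[1]/q[2]])
a=np.radians(-42); X=np.array([np.cos(a),np.sin(a),0]);Y=np.array([-X[1],X[0],0]); T=np.array([.4578,-.212,.0286])
def pts(v,hw): 
    o=T+v[0]*X+v[1]*Y+np.array([0,0,v[2]]); return pr(w,o+hw*X),pr(c,o-hw*X)
ow=np.array([260/1,0])
ow=np.array([200+(694-480)/2.667,160+238/2.667]); os=np.array([289+268/5.333,148+179/5.333]); print(ow,os)
for hw in (.011,.0):
    r=least_squares(lambda v:np.r_[pts(v,hw)[0]-ow,pts(v,hw)[1]-os],[0,0,0.03],x_scale=.01); print(hw,r.x.round(4),r.fun.round(2))
s=get_state(); print(s['qpos'])
E
```

```text
[280.23997    249.23884514] [339.25314082 181.56459779]
0.011 [-0.0001 -0.0017  0.0397] [ 0.24  0.09 -1.29  0.08]
0.0 [ 0.0061 -0.0021  0.0282] [ 0.79  0.3  -3.97  0.28]
[-5.71677923e-01  3.26030026e-01  1.89680319e+00 -1.19480041e-04
  9.18863014e-01  1.73278493e+00]
```

apply_moves(steps=[0,0,-0.3,0,0,0,-0.6,0,0,0,-0.8,0,0,0,-0.8,0])

```text
clock: 3.25
position: [0.4573, -0.2117, 0.0199]
ee_rot: [-0.0, 0.933, -0.359, -0.001]
contact_force: [0.1, 0.3, 0.2]
width: -0.0003
gripper_force: 0.0
```

apply_moves(steps=[0,0,-0.2,0,0,0,-0.4,0,0,0,-0.4,0])

```text
clock: 3.5
position: [0.4575, -0.2119, 0.0162]
ee_rot: [-0.0, 0.933, -0.359, -0.0]
contact_force: [-0.7, 0.2, 0.3]
width: 0.0002
gripper_force: 0.0
```

apply_moves(steps=[0,0,-0.2,0,0,0,-0.4,0,0,0,-0.4,0])

```text
clock: 3.75
position: [0.458, -0.2122, 0.0142]
ee_rot: [0.0, 0.933, -0.359, 0.0]
contact_force: [-2.7, 2.1, 13.5]
width: -0.0004
gripper_force: 6.6
```

Contact occurs at a reported z of 0.0145, against a true bar top of 0.051, so the fingertips are 36.5 mm above the reported TCP. I'll use that offset from here on.

apply_moves(steps=[0,0,0.6,0,0,0,1,0,0,0,1,0,0,0,1,0,0,0,1,0,0,0,1,0,0,0,1,0,0,0,1,0], jaw=0)

```text
clock: 4.42
position: [0.4577, -0.2119, 0.0224]
ee_rot: [-0.0, 0.933, -0.359, -0.0]
contact_force: [-0.3, 0.2, -0.3]
width: 0.0854
gripper_force: 0.0
```

apply_moves(steps=[0,0,-0.7,0,0,0,-1.5,0,0,0,-2.2,0,0,0,-2.8,0,0,0,-3.1,0,0,0,-3.1,0])

```text
clock: 4.92
position: [0.457, -0.2115, -0.0096]
ee_rot: [-0.0, 0.933, -0.359, -0.001]
contact_force: [-0.0, -0.8, 0.9]
width: 0.0856
gripper_force: 0.0
```

apply_moves(steps=[0,0,0,0,0,0,0,0,0,0,0,0,0,0,0,0,0,0,0,0,0,0,0,0,0,0,0,0,0,0,0,0], jaw=255)

```text
clock: 5.58
position: [0.4582, -0.2122, -0.008]
ee_rot: [0.0, 0.933, -0.359, 0.0]
contact_force: [0.8, 0.7, 2.5]
width: 0.0132
gripper_force: 40.1
```

The bar is gripped at 13.2 mm. I'll lift and turn towards the arrows' direction (53°), and look at the pots on the way.

apply_moves(steps=[0,0,2,0,0,0,5,7,0,0,9,14,0.5,1,12,21,1,2,14,28,1.5,3,15,35,2,4,15,42,2.5,5,15,49])

```text
clock: 6.25
position: [0.4833, -0.1618, 0.1426]
ee_rot: [0.001, 0.998, 0.064, 0.001]
contact_force: [-0.6, -0.2, -1.3]
width: 0.0133
gripper_force: 39.6
```

apply_moves(steps=[0.5,1,0,7,1,2,0,14,1.5,3,0,21,1.5,4,0,28,1.5,4,0,35,1.5,4,0,42,1.5,4,0,46,1.5,4,0,46])

```text
clock: 6.92
position: [0.4974, -0.1217, 0.1412]
ee_rot: [-0.0, 0.895, 0.447, -0.0]
contact_force: [0.4, 0.7, -1.1]
width: 0.0128
gripper_force: 39.6
```

```bash
python3 - <<'E'
from h import *
im,w=snap('wrist','w3.png'); s=get_state(); np.save('w3.npy',[w],allow_pickle=True); print(s['position'],s['ee_rot'],s['width'],s['qd'].round(3),s['qpos'])
E
```

```text
[ 0.49738643 -0.12181282  0.14123153] [-3.01062955e-04  8.95364286e-01  4.45334247e-01 -3.36184791e-04] 0.013333976984467793 [-0.004 -0.001 -0.002 -0.002  0.001  0.022] [-3.76044550e-01  2.19589647e-01  1.72217459e+00 -1.03634044e-04
  1.20072580e+00  2.71694132e-01]
```

View pics/w3.png

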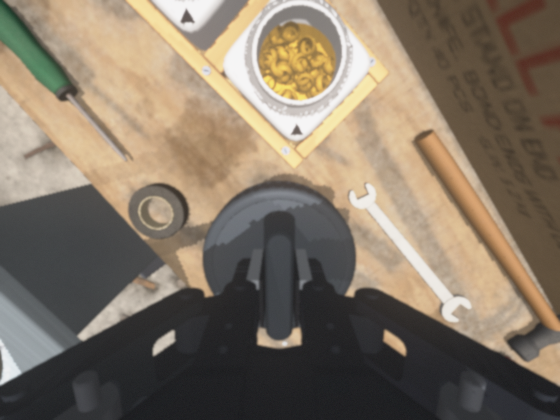

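The view shows the brass pot's rim centred near (303,57) with its arrow at (296,130), and the steel pot's arrow at (187,15). The held lid is level, spanning columns 204 to 356 with its top edge at row 184.

```bash
cat >> h.py <<'E'
def pr(c,p):
    q=R(c).T@(np.array(p)-c['xyz']); return np.array([c['cx']-c['fx']*q[0]/q[2], c['cy']+c['fy']*q[1]/q[2]])
def circ(c,o,r): return np.array([pr(c,np.array(o)+r*np.array([np.cos(t),np.sin(t),0])) for t in np.linspace(0,6.283,90)])
E
python3 - <<'E'
from h import *
w=np.load('w3.npy',allow_pickle=True)[0]
A=atz(w,296,130,.073);B=atz(w,187,15,.073);d=np.array([np.cos(np.radians(53)),np.sin(np.radians(53)),0])
print('arrows',A,B,np.linalg.norm(A-B),np.degrees(np.arctan2(*(B-A)[:2])))
print('centres',A+.0515*d,B+.0515*d,'rim pick',atz(w,303,57,.097))
C=A+.0515*d; C[2]=.097
lz=.141+.053-.022
L=atz(w,204,258,lz);Rr=atz(w,356,258,lz);print('lid',(L+Rr)/2,np.linalg.norm(L-Rr),'front',atz(w,279,184,lz))
im=cv2.imread('pics/w3.png'); k=3
im=cv2.resize(im[0:200,180:420],None,fx=k,fy=k,interpolation=cv2.INTER_CUBIC)
def dr(o,r,col): cv2.polylines(im,[((circ(w,o,r)-[180,0])*k).astype(np.int32)],True,col,1)
dr(C,.0335,(0,0,255)); dr([.497,-.1218,lz],.0435,(0,255,0))
dr([C[0],C[1],.073],.039,(255,0,0))
for t in np.arange(10)/0.1: pass
cv2.imwrite('pics/o3.png',im)
E
```

```text
arrows [ 0.55096054 -0.07437039  0.073     ] [0.53470923 0.04027108 0.073     ] 0.11578762097758623 -8.068357772917134
centres [ 0.58195401 -0.03324066  0.073     ] [0.5657027  0.08140081 0.073     ] rim pick [ 0.58204235 -0.0377042   0.097     ]
lid [ 0.49865243 -0.12171716  0.172     ] 0.08335645508762053 front [ 0.52281203 -0.08875521  0.172     ]
```

View pics/o3.png

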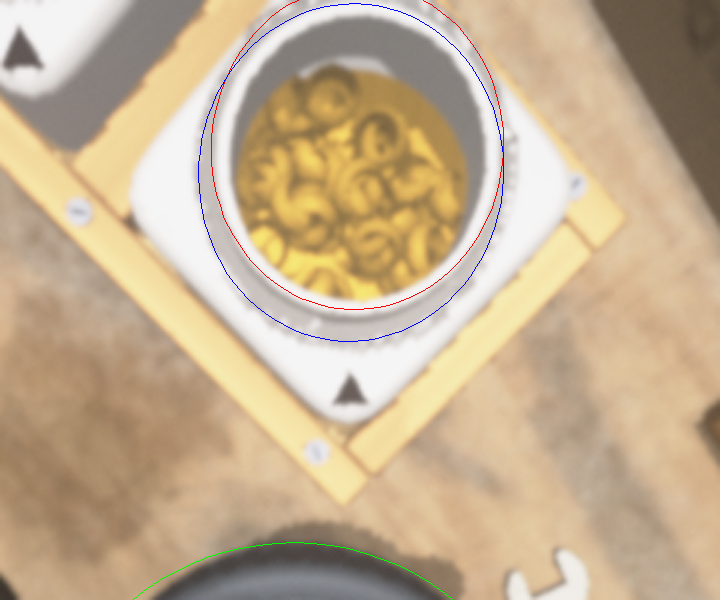

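apply_moves(steps=[1.5,1.5,0,0,4,4,0,0,6.5,6.6,-0.5,0,8,8.2,-1.5,0,8.4,8.6,-3,0,8.4,8.6,-4.5,0,8.4,8.6,-5,0,8.4,8.6,-5,0])

```text
clock: 7.63
position: [0.5802, -0.0358, 0.0898]
ee_rot: [-0.001, 0.895, 0.445, -0.002]
contact_force: [-0.7, -0.8, -0.6]
width: 0.0132
gripper_force: 39.6
```

apply_moves(steps=[0,0,-0.3,0,0,0,-0.6,0,0,0,-0.9,0,0,0,-1.1,0,0,0,-1.1,0])

```text
clock: 8.05
position: [0.5835, -0.0371, 0.086]
ee_rot: [0.002, 0.895, 0.446, 0.002]
contact_force: [-4.7, -0.0, 19.8]
width: 0.0133
gripper_force: 44.9
```

```bash
python3 - <<'E'
from h import *
s=get_state(); print(s['position'],s['ee_rot'],s['contact_force'],s['moment'])
E
```

```text
[ 0.58347198 -0.03705611  0.08598832] [0.00197581 0.89516503 0.44572435 0.00233746] [-4.66712872e+00 -7.64999687e-03  1.98367795e+01] [0.48621119 1.10917507 0.26652909]
```

apply_moves(steps=[0,0,0.4,0,0,0,0.6,0,0,0,0.6,0,0,0,0.6,0])

```text
clock: 8.38
position: [0.5825, -0.0366, 0.0873]
ee_rot: [0.001, 0.895, 0.446, 0.001]
contact_force: [0.4, -1.2, 5.3]
width: 0.0132
gripper_force: 40.6
```

apply_moves(steps=[0,0,0.4,0,-0.2,0.1,0.5,0,-0.3,0.2,0.5,0,-0.3,0.2,0.2,0,-0.3,0.2,-0.1,0,-0.3,0.2,-0.4,0,-0.3,0.2,-0.5,0,-0.3,0.2,-0.5,0])

```text
clock: 9.05
position: [0.5811, -0.033, 0.0817]
ee_rot: [0.0, 0.895, 0.446, 0.002]
contact_force: [4.9, 2.8, -0.3]
width: 0.0132
gripper_force: 39.9
```

```bash
python3 - <<'E'
from h import *
s=get_state(); print(s['position'],s['ee_rot'],s['contact_force'],s['moment'])
E
```

```text
[ 0.58114721 -0.03298358  0.08166265] [2.31507857e-04 8.95211210e-01 4.45635191e-01 2.47245924e-03] [ 4.85117098  2.79835129 -0.26008362] [ 0.58648063 -0.92935829 -0.00814119]
```

apply_moves(steps=[0.1,0.1,0,0,0.2,0.15,-0.2,0,0.2,0.15,-0.4,0,0.2,0.15,-0.5,0,0.2,0.15,-0.5,0])

```text
clock: 9.47
position: [0.5813, -0.0327, 0.0778]
ee_rot: [0.0, 0.895, 0.446, 0.0]
contact_force: [0.1, 1.8, 8.1]
width: 0.0129
gripper_force: 41.1
```

```bash
python3 - <<'E'
from h import *
s=get_state(); print(s['position'],s['ee_rot'],s['contact_force'],s['moment'])
E
```

```text
[ 0.58128712 -0.03265743  0.07777424] [4.91269332e-04 8.95008101e-01 4.46049360e-01 4.76975823e-04] [0.13992855 1.76540445 8.07741762] [ 0.20544126  0.04694712 -0.00545623]
```

apply_moves(steps=[0,0.05,0,-5,0,0.1,0,-10,0,0.1,-0.1,-15,0,0.1,-0.1,-20,0,0.1,-0.2,-25,0,0.1,-0.2,-25])

```text
clock: 9.97
position: [0.5816, -0.0321, 0.0747]
ee_rot: [0.001, 0.971, 0.241, 0.001]
contact_force: [2.3, -0.6, 0.9]
width: 0.0132
gripper_force: 40.2
```

```bash
python3 - <<'E'
from h import *
s=get_state(); print(s['position'],2*np.degrees(np.arctan2(s['ee_rot'][2],s['ee_rot'][1])),s['contact_force'],s['moment'])
E
```

```text
[ 0.58163068 -0.03205857  0.07474292] 27.887560802828126 [ 2.30901737 -0.59428546  0.93721455] [-0.13920768 -0.48234156 -0.14711603]
```

It dropped 3 mm over 25° with little torque, so the right lid belongs to the brass pot. I'll keep turning.

apply_moves(steps=[0,0,-0.1,-6,0,0,-0.2,-12,0,0,-0.3,-18,0,0,-0.4,-24,0,0,-0.45,-30,0,0,-0.5,-35,0,0,-0.5,-35])

```text
clock: 10.55
position: [0.5822, -0.0328, 0.0704]
ee_rot: [0.001, 0.998, -0.061, 0.001]
contact_force: [3.7, -3.3, 4.0]
width: 0.0131
gripper_force: 40.6
```

```bash
python3 - <<'E'
from h import *
s=get_state(); print(s['position'],2*np.degrees(np.arctan2(s['ee_rot'][2],s['ee_rot'][1])),s['contact_force'],s['moment'],s['qpos'])
E
```

```text
[ 0.58215881 -0.03282629  0.07036199] -6.990968630146923 [ 3.72151449 -3.26695172  3.99136213] [-0.44609311 -0.58362354 -0.24795569] [-0.17435414  0.37999205  1.67658273 -0.00209009  1.08182849  1.51943641]
```

apply_moves(steps=[0,0,-0.05,-5,0.05,0,-0.1,-10,0.05,0,-0.1,-14,0.05,0,-0.1,-18,0.05,0,-0.1,-18], newtons=70)

```text
clock: 10.97
position: [0.5829, -0.0335, 0.0699]
ee_rot: [0.002, 0.977, -0.211, 0.002]
contact_force: [3.5, -2.6, 6.5]
width: 0.0127
gripper_force: 98.0
```

```bash
python3 - <<'E'
from h import *
s=get_state(); print(s['position'],2*np.degrees(np.arctan2(s['ee_rot'][2],s['ee_rot'][1])),s['contact_force'],s['moment'])
E
```

```text
[ 0.58287487 -0.0334759   0.06990371] -24.388618500070855 [ 3.48341787 -2.62716369  6.52679728] [-0.38907427 -0.3333471   2.49838352]
```

The lid is on its seat (z 0.0699, against a predicted 0.070) and tight at 2.5 N m. I'll release it and go to the left lid.

apply_moves(steps=[0,0,0,0,0,0,0,0,0,0,0,0,0,0,0,0,0,0,0,0,0,0,1.5,0,0,0,4,0,0,0,7,0], jaw=0, newtons=40)

```text
clock: 11.63
position: [0.5792, -0.0311, 0.1373]
ee_rot: [0.0, 0.976, -0.217, -0.003]
contact_force: [0.3, 0.7, -0.3]
width: 0.0853
gripper_force: 0.0
```

apply_moves(steps=[-1,2.5,0,7,-2,5,0,14,-3,8,0,21,-4,11,0,28,-5,14,0,35,-6,17,0,42,-7,20,0,49,-8,23,0,56])

```text
clock: 12.3
position: [0.5001, 0.1998, 0.1385]
ee_rot: [-0.0, 0.963, 0.27, -0.0]
contact_force: [0.5, -0.0, -0.6]
width: 0.0854
gripper_force: 0.0
```

apply_moves(steps=[-0.8,2.5,0,7,-1.6,5,0,14,-2.4,8,0,21,-3.3,10,0,28,-3.3,12,0,35,-3.3,12,0,39,-3.3,12,0,39,-3.3,12,0,39])

```text
clock: 12.97
position: [0.4678, 0.3184, 0.1383]
ee_rot: [0.0, 0.82, 0.573, -0.001]
contact_force: [0.2, 0.6, -0.4]
width: 0.0854
gripper_force: 0.0
```

```bash
python3 - <<'E'
from h import *
im,w=snap('wrist','w4.png'); s=get_state(); np.save('w4.npy',[w],allow_pickle=True); print(s['position'],2*np.degrees(np.arctan2(s['ee_rot'][2],s['ee_rot'][1])),s['qd'].round(3))
E
```

```text
[0.46796184 0.31799679 0.13837297] 69.86469119188654 [-0.011 -0.003  0.     0.    -0.002 -0.003]
```

View pics/w4.png

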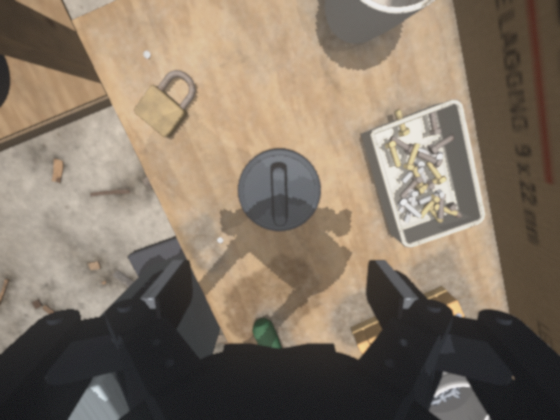

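The left lid shows as a circle over columns 238 to 321 and rows 148 to 231, with its bar top running from (278,166) to (280,225).

```bash
python3 - <<'E'
from h import *
w=np.load('w4.npy',allow_pickle=True)[0]
P=atz(w,278.3,168,.051);Q=atz(w,279.8,224,.051);e=P-Q
print((P+Q)/2,np.degrees(np.arctan2(e[1],e[0])),np.linalg.norm(e))
l,r,t,b=[atz(w,*p,.02) for p in ((238,190),(321,190),(279.5,148),(279.5,231))]
print((l+r)/2,(t+b)/2,np.linalg.norm(l-r),np.linalg.norm(t-b))
for u,v in((241,191),(318,191)):pass
w1=np.load('w1.npy',allow_pickle=True)[0]
l,r,t,b=[atz(w1,*p,.02) for p in ((241,191),(318,191),(279,152.5),(279,230))]
print((l+r)/2,(t+b)/2)
E
```

```text
[0.47173927 0.32829132 0.051     ] 71.36470981332478 0.05305472068226556
[0.47241863 0.32878381 0.02      ] [0.47203331 0.32773222 0.02      ] 0.08566695012499005 0.08679248472836283
[ 0.45811364 -0.21217424  0.02      ] [ 0.45712085 -0.21052912  0.02      ]
```

apply_moves(steps=[0.2,0.5,-2,1,0.4,1,-5,1.5,0.4,1,-8.5,1.5,0.4,1,-11.5,1.5,0.4,1,-13.5,1.5,0.4,1,-14.5,1.5,0.4,1,-14.7,1.5,0.4,1,-14.7,1.5])

```text
clock: 13.68
position: [0.4726, 0.328, -0.0084]
ee_rot: [0.0, 0.812, 0.583, -0.0]
contact_force: [-0.5, -0.2, 0.9]
width: 0.0857
gripper_force: 0.0
```

apply_moves(steps=[0,0,0,0,0,0,0,0,0,0,0,0,0,0,0,0,0,0,0,0,0,0,0,0,0,0,0,0,0,0,0,0], jaw=255)

```text
clock: 14.35
position: [0.4727, 0.3287, -0.0078]
ee_rot: [0.0, 0.812, 0.584, 0.001]
contact_force: [-0.0, -0.8, 3.5]
width: 0.0128
gripper_force: 40.3
```

apply_moves(steps=[0,0,2.5,0,0,0,6,0,0,0,9.5,0,0.8,-2,12.5,-4,2.2,-5.5,14,-8,3.6,-9.4,14,-12,5,-13.3,14,-16,6.4,-17.2,14,-18.5])

```text
clock: 15.02
position: [0.5364, 0.155, 0.1318]
ee_rot: [0.0, 0.895, 0.445, 0.0]
contact_force: [0.3, 0.2, -0.6]
width: 0.0135
gripper_force: 39.5
```

apply_moves(steps=[1.2,-3.5,0,0,2.2,-6,0,0,2.9,-7.5,-1,0,2.9,-7.5,-2.5,0,2.9,-7.5,-4,0,2.9,-7.5,-4.2,0,2.9,-7.5,-4.2,0])

```text
clock: 15.6
position: [0.5639, 0.0814, 0.0882]
ee_rot: [-0.001, 0.895, 0.446, -0.002]
contact_force: [-0.0, -0.1, 0.1]
width: 0.0132
gripper_force: 39.5
```

apply_moves(steps=[0,0,-0.2,0,0,0,-0.4,0,0,0,-0.6,0,0,0,-0.8,0,0,0,-0.8,0])

```text
clock: 16.02
position: [0.5652, 0.0817, 0.0816]
ee_rot: [0.0, 0.895, 0.446, 0.0]
contact_force: [0.3, -0.2, -1.0]
width: 0.0132
gripper_force: 39.5
```

```bash
cat > st.py <<'E'
from h import *
s=get_state(); print(s['clock'],s['position'].round(4),2*np.degrees(np.arctan2(s['ee_rot'][2],s['ee_rot'][1])),s['contact_force'].round(1),s['moment'].round(2),s['width'])
E
python3 st.py
```

```text
16.0167 [0.5652 0.0817 0.0816] 52.99433463855784 [ 0.3 -0.2 -1. ] [ 0.01  0.01 -0.02] 0.013158307600916939
```

Clean entry with no contact yet; I'll lower it to rest.

apply_moves(steps=[0,0,-0.2,0,0,0,-0.4,0,0,0,-0.5,0,0,0,-0.5,0])

```text
clock: 16.35
position: [0.5651, 0.0814, 0.0763]
ee_rot: [-0.0, 0.895, 0.446, -0.0]
contact_force: [0.5, 0.4, -0.9]
width: 0.0134
gripper_force: 39.6
```

```bash
python3 st.py
```

```text
16.35 [0.5651 0.0814 0.0763] 52.96471410168045 [ 0.5  0.4 -0.9] [-0.02  0.03 -0.04] 0.013374387827442696
```

apply_moves(steps=[0,0,-0.1,0,0,0,-0.1,-5,0,0,-0.15,-10,0,0,-0.2,-15,0,0,-0.25,-20,0,0,-0.3,-25,0,0,-0.3,-25])

```text
clock: 16.93
position: [0.5653, 0.0814, 0.0737]
ee_rot: [0.0, 0.971, 0.241, 0.0]
contact_force: [-1.5, 0.7, 0.4]
width: 0.0132
gripper_force: 39.6
```

```bash
python3 st.py
```

```text
16.9333 [0.5653 0.0814 0.0737] 27.88545870154677 [-1.5  0.7  0.4] [-0.02  0.05 -0.  ] 0.013177445085446224
```

apply_moves(steps=[0,0,-0.1,-6,0,0,-0.2,-12,0,0,-0.3,-18,0,0,-0.4,-24,0,0,-0.45,-30,0,0,-0.5,-35,0,0,-0.5,-35])

```text
clock: 17.52
position: [0.5654, 0.0808, 0.0704]
ee_rot: [0.001, 0.998, -0.061, 0.0]
contact_force: [-3.7, -1.6, 8.2]
width: 0.0133
gripper_force: 40.9
```

```bash
python3 st.py
```

```text
17.5167 [0.5654 0.0808 0.0704] -7.047977252430703 [-3.7 -1.6  8.2] [-0.37  0.55 -0.16] 0.013318745629932575
```

apply_moves(steps=[0,0,0,-5,0,0,0,-10,0,0,0,-14,0,0,0,-18,0,0,0,-18], newtons=70)

```text
clock: 17.93
position: [0.5652, 0.081, 0.0703]
ee_rot: [0.001, 0.977, -0.215, 0.0]
contact_force: [-2.7, -0.5, 7.6]
width: 0.0123
gripper_force: 70.6
```

```bash
python3 st.py
```

```text
17.9333 [0.5652 0.081  0.0703] -24.87704379350148 [-2.7 -0.5  7.6] [-0.18  0.54  0.43] 0.012269367876359778
```

Seated, but the torque is only 0.43 N m, so I'll tighten a little more.

apply_moves(steps=[0,0,0,-3,0,0,0,-6,0,0,0,-9,0,0,0,-9])

```text
clock: 18.27
position: [0.5651, 0.0808, 0.0703]
ee_rot: [0.001, 0.958, -0.288, 0.001]
contact_force: [-2.6, -0.9, 7.8]
width: 0.0128
gripper_force: 88.9
```

```bash
python3 st.py
```

```text
18.2667 [0.5651 0.0808 0.0703] -33.522047279235316 [-2.6 -0.9  7.8] [-0.08  0.57  2.14] 0.012848327414555842
```

Tight at 2.1 N m and on its seat. Release, lift clear and check both lids.

apply_moves(steps=[0,0,0,0,0,0,0,0,0,0,0,0,0,0,0,0,0,0,0,0,0,0,1.5,0,0,0,4,0,0,0,8,0], jaw=0, newtons=40)

```text
clock: 18.93
position: [0.5623, 0.0814, 0.1457]
ee_rot: [0.001, 0.956, -0.293, -0.004]
contact_force: [0.3, -0.6, 0.1]
width: 0.0852
gripper_force: 0.0
```

apply_moves(steps=[-2,0,2,0,-6,0,4,0,-10,0,6,0,-14,0,7,0,-18,0,7,0,-20,0,7,0,-20,0,7,0])

```text
clock: 19.52
position: [0.3596, 0.0817, 0.2188]
ee_rot: [0.0, 0.956, -0.292, -0.001]
contact_force: [-0.0, -0.2, -0.2]
width: 0.0851
gripper_force: 0.0
```

```bash
python3 - <<'E'
from h import *
im,c=snap('side','s9.png'); g=cv2.cvtColor(im,cv2.COLOR_RGB2GRAY)
s=get_state(); print(s['clock'],s['position'],s['width'])
# lid bars' and bodies' expected places: dark, and bar ends level at rim+32 mm
for n,o,y in (('brass',[.582,-.0325],-24.4),('steel',[.5655,.0815],-33.5)):
    d=np.array([np.cos(np.radians(y)),np.sin(np.radians(y))])
    for t in (-.022,0,.022):
        col=[]
        for z in (.097+.020,.097+.028,.097+.036,.097+.044):
            u,v=pr(c,[*(np.array(o)+t*d),z]); col.append(int(g[int(round(v)),int(round(u))]))
        print(n,t,col)
E
```

```text
19.5667 [0.36302321 0.08161849 0.2190735 ] 0.08555547253076069
brass -0.022 [64, 68, 108, 101]
brass 0 [60, 91, 112, 99]
brass 0.022 [62, 102, 137, 92]
steel -0.022 [71, 78, 113, 114]
steel 0 [65, 109, 112, 110]
steel 0.022 [73, 110, 129, 99]
```

Both lids look alike in place: dark up to bar height and background above it. Handing in.

```bash
python3 -c "
from rig import *
print(sign_off())"
```

```text
the job is handed in; nothing more can be done
None
```

The job is handed in: the right-hand lid is on the brass-rings pot and the left-hand lid is on the steel-screws pot, both turned down to seat height and tightened to about 2 N m; I never touched the screwdriver, tape roll or spanner, and no verdict came back.

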